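# Put the lids back on the washed dye pots

### The job

The four steel dye pots are washed and dry: put each lid on the pot of its own size, set down without dropping it, so that it sits level in the mouth with its rim resting on the pot's rim all round. Leave the pots standing where they are, and do not disturb the hair dryer or the brush jar.

Things in the scene. Friction and masses are not known exactly. Their poses are not given: they have to be found in the camera images.
- pot_small: The smallest of four open round stainless steel dye pots, standing on the table mouth up, loose: mouth 80 mm inside diameter, wall 3 mm, outside diameter 86 mm, 70 mm high, about 0.18 kg. Origin at the centre of its underside, z up.
- pot_medium: The second smallest of four open round stainless steel dye pots, standing on the table mouth up, loose: mouth 100 mm inside diameter, wall 3 mm, outside diameter 106 mm, 85 mm high, about 0.28 kg. Origin at the centre of its underside, z up.
- pot_large: The second largest of four open round stainless steel dye pots, standing on the table mouth up, loose: mouth 120 mm inside diameter, wall 3 mm, outside diameter 126 mm, 100 mm high, about 0.38 kg. Origin at the centre of its underside, z up.
- pot_largest: The largest of four open round stainless steel dye pots, standing on the table mouth up, loose: mouth 140 mm inside diameter, wall 3 mm, outside diameter 146 mm, 110 mm high, about 0.5 kg. Origin at the centre of its underside, z up.
- lid_small: Steel lid of pot_small, right way up on the table, about 0.09 kg: rim 92 mm across, underside 12 mm over the origin; below it a plug tapering from 74 to 60 mm drops into the mouth and self-centres. Black round knob 26 mm across, straight from 29 to 45 mm over the origin, top at 48. Origin: centre of the plug's bottom, z up; seated it is 58 mm above the pot's origin.
- lid_medium: Steel lid of pot_medium, right way up on the table, about 0.12 kg: rim 112 mm across, underside 12 mm over the origin; below it a plug tapering from 94 to 80 mm drops into the mouth and self-centres. Black round knob 26 mm across, straight from 29 to 45 mm over the origin, top at 48. Origin: centre of the plug's bottom, z up; seated it is 73 mm above the pot's origin.
- lid_large: Steel lid of pot_large, right way up on the table, about 0.16 kg: rim 132 mm across, underside 12 mm over the origin; below it a plug tapering from 114 to 100 mm drops into the mouth and self-centres. Black round knob 26 mm across, straight from 29 to 45 mm over the origin, top at 48. Origin: centre of the plug's bottom, z up; seated it is 88 mm above the pot's origin.
- lid_largest: Steel lid of pot_largest, right way up on the table, about 0.2 kg: rim 152 mm across, underside 12 mm over the origin; below it a plug tapering from 134 to 120 mm drops into the mouth and self-centres. Black round knob 26 mm across, straight from 29 to 45 mm over the origin, top at 48. Origin: centre of the plug's bottom, z up; seated it is 98 mm above the pot's origin.
- hair_dryer: Bystander: hair dryer with aluminium barrel and black handle, lying on its side at the right of the table. Barrel 194 mm long, 72 mm across, along its x axis; handle to its -y, reaching 150 mm. Origin under the barrel's middle.
- brush_jar: Bystander: white jar 82 mm across and 95 mm high, with brushes standing in it up to 180 mm high, at the left side of the table. Origin at the centre of its underside.
There are look-alikes about, which are no part of the job. What is shaped like the lid_medium but purple is not meant.

How it is judged (in metres and radians):
At the end, for the whole second after the job is handed in: Each of the four lids is on the pot of its own size: centred within 7 mm, seated to within 4 mm of its full depth and level within 0.07 rad; every pot stands upright on the table (within 0.05 rad); lids and pots at rest (horizontal distance between lid_small and pot_small below 0.007 m and z of lid_small in the frame of pot_small between 0.054 and 0.062 m and angle between each of lid_small, lid_medium, lid_large, lid_largest's own z axis and vertical below 0.07 rad and angle between each of pot_small, pot_medium, pot_large, pot_largest's own z axis and vertical below 0.05 rad and height (world z) of each of pot_small, pot_medium, pot_large, pot_largest below 0.006 m and linear speed of each of lid_small, pot_small, lid_medium, pot_medium, lid_large, pot_large, lid_largest, pot_largest below 0.01 m/s and horizontal distance between lid_medium and pot_medium below 0.007 m and z of lid_medium in the frame of pot_medium between 0.069 and 0.077 m and horizontal distance between lid_large and pot_large below 0.007 m and z of lid_large in the frame of pot_large between 0.084 and 0.092 m and horizontal distance between lid_largest and pot_largest below 0.007 m and z of lid_largest in the frame of pot_largest between 0.094 and 0.102 m); the robot touches nothing.
It fails at once if a pot is knocked over or shifted by more than 40 mm (distance of any of pot_small, pot_medium, pot_large, pot_largest from where it was at the start of the episode above 0.04 m or angle between any of pot_small, pot_medium, pot_large, pot_largest's own z axis and vertical above 0.35 rad).
It fails at once if a lid is dropped or thrown (moves faster than 0.55 m/s, a fall of some 15 mm, with the fingers off it) ((linear speed of lid_small above 0.55 m/s and contact force between the fingers and lid_small below 0.05 N) or (linear speed of lid_medium above 0.55 m/s and contact force between the fingers and lid_medium below 0.05 N) or (linear speed of lid_large above 0.55 m/s and contact force between the fingers and lid_large below 0.05 N) or (linear speed of lid_largest above 0.55 m/s and contact force between the fingers and lid_largest below 0.05 N)).
It fails at once if the hair dryer or the brush jar is moved by more than 30 mm (distance of any of hair_dryer, brush_jar from where it was at the start of the episode above 0.03 m).
It also fails if it takes over 122 s, if anything falls off the work surface, if the arm or the gripper's body presses on something with over 40 N, if the wrist force passes 120 N, or if a joint passes its speed limit or range.

### The arm

A 6-joint arm with a two-finger parallel gripper is mounted at the origin on the work surface. World frame = base frame: x ahead of the robot, y to its left, z up, the work surface at z = 0. Lengths are in m, angles in degrees, forces in N, time in s.
With the tool pointing down it reaches from about 0.25 to 0.725 m from the base axis. Payload 9.7 kg.
Tool frame: the origin (TCP) lies on the centre line of the jaws, within the pads' length; the fingertips stand 19 mm ahead of it and the grasp point (between the pads) is the TCP (bot.tcp_to_tips is the z of the fingertips in the tool frame, in m); z points along the fingers, y is the line along which they close (so a half turn about z gives the same grasp; the last joint's range is limited). The gripper opens to 85 mm and grips with 20 to 120 N. Pads are 22 mm wide; open, the fingers measure 114 mm over their backs; the gripper's body (76 mm by 85 mm) begins 54 mm behind the grasp point. The pads swing forward as they close: fully open they stand 13 mm farther back than shut.
Start: joints at [-65.432, 4.979, 10.078, 95.1, 0, 90], TCP at [0.229, -0.5, 0.25] pointing down, gripper open.
Joint ranges: [-179.16, 179.16], [-48.56, 103.87], [-65.8, 70.77], [-126.05, 130.52], [-82.76, 87.17], [-180, 180]. Speed limits (degrees/s): [127.2, 127.2, 147.25, 180, 180, 180].

### API

Orientations are given as [roll, pitch, yaw] about the fixed x, y, z axes, in that order (R = Rz(yaw) Ry(pitch) Rx(roll)).
In Python, from workcell import bot gives the robot as it stands. The module is installed in compiled form; this text tells all that it offers.
- The arm moves only by the tool play_rows, never from a script. Its argument "increments" is a list of rows, each an object with "slide": the shift along the tool's x, y, z in mm, a list of three; "angular": the turn, a rotation vector about the tool's x, y, z in degrees, a list of three; "claw": the opening, from -1 (shut) to 1 (fully open). In form: [{"slide": [x, y, z], "angular": [rx, ry, rz], "claw": claw}, ...]. A call has 1 to 8 rows; each row shifts and turns the commanded pose from where the row before left it, along the tool's axes as they then stand; what a row does not reach is not made up. A row lasts 1/10 s, in which the tool goes at most 50 mm and 8.59 degrees, less where a joint would pass 70% of its speed; a pose out of reach is approached as far as the arm can. A call is refused whole if a number of a shift passes 50 or a number of a turn 8.59, either way. A call with a gripper value outside its range is refused whole. The fingers move at their own pace and stop on an object; "squeeze" is the grip in N (left out, the last holds). Time passes only in rows, so rows that do not move let the fingers close. It gives the time, the measured TCP pose, the force, the opening and the grip force at its end, in the units of the state.
- bot.get_obs(): the state, without advancing time (a new reading comes with each control period).
- bot.camera(name): name is "scene" or "side" or "wrist"; returns the picture (384x512x3 uint8, red, green, blue); there is no depth.
- bot.camera_info(name): a dict with "fovy" (degrees; the focal length in pixels is half the picture's height over the tangent of half this angle, whatever the lens; pixels are square), "cx", "cy" (the principal point, pixels), "k1" (the pictures are not rectified: a ray, as slopes to the right and down, at radius r is drawn at 1 + k1 r^2 times it, then the intrinsics apply), "R" (3x3) and "t" (3): a world point X has camera coordinates R X + t. Camera axes: x right, y down, z forward; pixel columns grow to the right and rows downward; lengths in m; the calibration is good to about 2 mm. A picture is of the moment at which its call begins: read the wrist's pose just before it. camera_info takes no time and is no camera call; for the wrist camera it gives the pose at the moment of the call.
- bot.job_done(): hands the job in; it is judged then, once.
The state is a dict: "time": time; "q": joint angles; "qd": joint speeds; "joint_efforts": joint torques, N m; "ee_pos": TCP position; "tcp_rot": TCP orientation; "wrist_force": force on the tool from outside, world axes, zero at the start; "torque": the same for the moment, N m; "opening": finger opening in m; "grasp_force": force on a finger pad.
Only numpy, scipy, OpenCV 4.12 (cv2) and the standard library are available. Lean on these libraries where they do the work, as an engineer would, in place of code of your own. Each camera call takes 0.05 s, during which the arm holds its last target. There are 200 camera calls.

## Working session

There is one attempt and no reset: what is moved stays moved. The work goes in short steps, Python scripts to look and compute and a tool call to move; the robot and the scene stay as the last step left them, time stands still between calls to the robot, and variables do not carry over. Pictures are saved under pics/ and viewed, at most 14 in all, crops included, and the job is handed in when it is done.

Besides the shell and the picture viewer there is one more tool, called after ">>>" in YAML: its name, and indented under it one key for each argument. play_rows: Moves the arm, as the interface text tells. Its arguments: {"type":"object","properties":{"increments":{"type":"array"},"squeeze":{"type":"number"}},"required":["increments"]}

```bash
mkdir -p pics
python3 - <<'E'
from workcell import bot
import cv2
for n in("scene","side"):
    im=bot.camera(n); cv2.imwrite(f"pics/{n}0.png",im[:,:,::-1]); i=bot.camera_info(n); print(n,i)
print(bot.get_obs())
E
```

```text
scene {'fovy': 53.227906865992324, 'cx': 249.1392476905961, 'cy': 188.66966225474548, 'k1': 0.01597056713991001, 'R': array([[ 0.45166906,  0.89202534, -0.01690697],
       [ 0.60472994, -0.32002247, -0.72930605],
       [-0.65597009,  0.31918083, -0.68397869]]), 't': array([-0.17942647, -0.22233836,  1.57532751])}
side {'fovy': 47.63299757685504, 'cx': 259.10141146408654, 'cy': 194.64104292496552, 'k1': -0.1669398159645396, 'R': array([[-0.84631849, -0.53265471, -0.00489569],
       [-0.37792235,  0.60689531, -0.69918008],
       [ 0.37539274, -0.58987884, -0.71492884]]), 't': array([0.36302451, 0.18651771, 1.47243811])}
{'time': 0.1, 'q': array([-6.54311939e+01,  5.00798230e+00,  1.00398614e+01,  9.50981349e+01,
       -1.28204511e-03,  8.99983032e+01]), 'qd': array([-0.01308252, -0.08640805,  0.09388363, -0.07556716, -0.01443428,
        0.054601  ]), 'joint_efforts': array([-1.55956113e-03, -5.21559370e+01,  4.65654874e+01,  1.60272449e-02,
       -6.42261693e-05,  4.60825703e-06]), 'ee_pos': array([ 0.22860696, -0.50005431,  0.24966139]), 'tcp_rot': array([-1.79933744e+02,  1.28008215e-03,  2.45705044e+01]), 'wrist_force': array([ 1.61506836, -0.41118551, -0.10305071]), 'torque': array([-0.00186001,  0.05913156, -0.02605682]), 'grasp_force': 0.0, 'opening': 0.08500071595298087}
```

View pics/scene0.png

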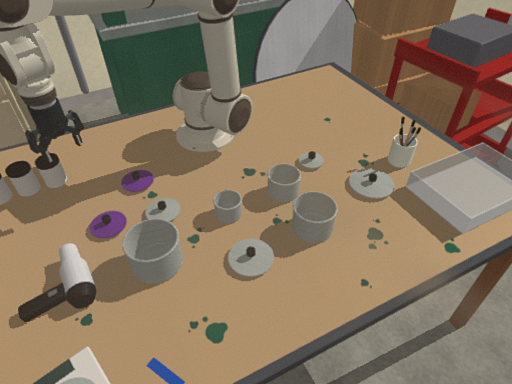

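View pics/side0.png

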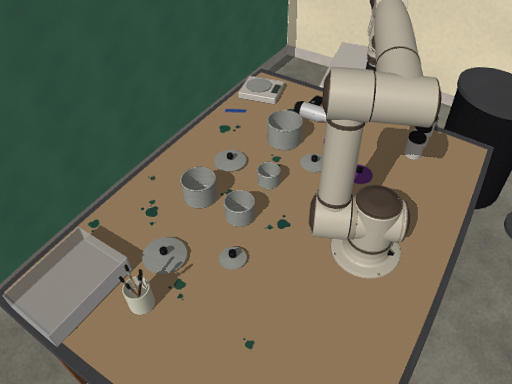

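Scene view: four pots at about (228,207), (284,183), (314,217) and (154,250). Steel lid knobs are at (311,155), (373,178), (251,252) and (162,206); the purple lids are look-alikes. Next I'll measure by masks and rays.

```bash
cat > h.py <<'E'
import numpy as np, cv2
from scipy.optimize import least_squares
def K(i): 
    f=192/np.tan(np.radians(i['fovy']/2)); return f
def cast(i,uv,z):
    uv=np.atleast_2d(np.asarray(uv,float)); d=(uv-[i['cx'],i['cy']])/K(i); s=d.copy()
    for _ in range(8): s=d/(1+i['k1']*(s**2).sum(1,keepdims=True))
    R=i['R']; C=-R.T@i['t']; w=np.c_[s,np.ones(len(s))]@R
    return (C+w*((z-C[2])/w[:,2])[:,None])[:,:2]
def proj(i,X):
    c=np.atleast_2d(X)@i['R'].T+i['t']; s=c[:,:2]/c[:,2:]
    return s*(1+i['k1']*(s**2).sum(1,keepdims=True))*K(i)+[i['cx'],i['cy']]
def grey(im):
    b=cv2.cvtColor(im,cv2.COLOR_RGB2HSV); return ((b[...,1]<60)&(b[...,2]>60)).astype(np.uint8)
def dark(im): return (im.max(2)<60).astype(np.uint8)
def circ(p,r=None):
    c0=p.mean(0)
    if r: 
        s=least_squares(lambda c:np.hypot(*(p-c).T)-r,c0,loss='soft_l1',f_scale=.002); return s.x,r,np.abs(s.fun).mean()
    s=least_squares(lambda c:np.hypot(*(p-c[:2]).T)-c[2],[*c0,.06],loss='soft_l1',f_scale=.002); return s.x[:2],s.x[2],np.abs(s.fun).mean()
def blobs(m,lo,hi):
    n,l,st,c=cv2.connectedComponentsWithStats(m)
    return [(c[k],st[k],(l==k).astype(np.uint8)) for k in range(1,n) if lo<st[k][4]<hi]
E
python3 - <<'E'
from workcell import bot
from h import *
for n in("scene","side"):
    im=cv2.imread(f"pics/{n}0.png")[:,:,::-1].copy(); i=bot.camera_info(n)
    C=-i['R'].T@i['t']; print(n,"cam",C.round(2))
    for c,s,m in blobs(dark(im),8,150):
        p=cast(i,c,.038)[0]
        if .1<p[0]<.9 and abs(p[1])<.7: print(" dark",c.round(),s[4],p.round(3))
    for c,s,m in blobs(cv2.morphologyEx(grey(im),cv2.MORPH_OPEN,np.ones((3,3))),150,5000):
        k=max(cv2.findContours(m,0,1)[0],key=len)[:,0,:].astype(float)
        q=cast(i,k,.0135); print(" grey",c.round(),s[2:],"lid fit",[np.round(a,3) for a in circ(q)],end=" ")
        for h,r in((.07,.043),(.085,.053),(.1,.063),(.11,.073)):
            q=cast(i,k,h); v=q.mean(0)-C[:2]; v/=np.hypot(*v); t=(q-q.mean(0))@v
            a=circ(q[t>np.median(t)+.01],r); print(int(r*2e3),a[0].round(3),(a[2]*1e3).round(1),end="; ")
        print()
E
```

```text
scene cam [ 1.25 -0.41  0.91]
 dark [401. 131.] 13 [0.395 0.666]
 dark [311. 155.] 25 [0.357 0.276]
 dark [135. 175.] 43 [ 0.163 -0.326]
 dark [372. 177.] 43 [0.556 0.39 ]
 dark [161. 205.] 32 [ 0.348 -0.29 ]
 dark [105. 219.] 41 [ 0.326 -0.461]
 dark [250. 252.] 36 [ 0.647 -0.122]
 grey [479.  30.] [  77   67 3264] lid fit [array([0.557, 2.33 ]), np.float64(1.025), np.float64(0.093)] 86 [-0.279  1.978] 173.0; 106 [-0.251  1.936] 158.2; 126 [-0.223  1.896] 145.0; 146 [-0.203  1.864] 133.2; 
 grey [498. 131.] [ 25  21 264] lid fit [array([0.634, 1.073]), np.float64(0.113), np.float64(0.015)] 86 [0.609 1.003] 9.7; 106 [0.632 0.977] 9.7; 126 [0.654 0.95 ] 9.5; 146 [0.673 0.931] 9.2; 
 grey [401. 152.] [ 29  33 613] lid fit [array([0.476, 0.601]), np.float64(0.075), np.float64(0.02)] 86 [0.483 0.591] 7.8; 106 [0.511 0.556] 11.5; 126 [0.533 0.526] 12.6; 146 [0.549 0.504] 13.2; 
 grey [311. 161.] [ 25  16 292] lid fit [array([0.357, 0.278]), np.float64(0.044), np.float64(0.005)] 86 [0.413 0.234] 4.9; 106 [0.438 0.215] 4.8; 126 [0.462 0.195] 4.9; 146 [0.481 0.181] 5.1; 
 grey [ 54. 176.] [ 
[... 4457 characters left out ...]
(0.075), np.float64(0.001)] 86 [0.551 0.397] 11.3; 106 [0.532 0.411] 6.2; 126 [0.513 0.425] 2.3; 146 [0.497 0.437] 1.2; 
 grey [232. 258.] [ 28  24 457] lid fit [array([0.359, 0.276]), np.float64(0.044), np.float64(0.007)] 86 [0.333 0.309] 4.6; 106 [0.318 0.327] 4.6; 126 [0.304 0.345] 4.7; 146 [0.377 0.245] 7.4; 
 grey [139. 298.] [ 33  37 723] lid fit [array([0.517, 0.562]), np.float64(0.053), np.float64(0.012)] 86 [0.502 0.566] 8.9; 106 [0.557 0.529] 9.5; 126 [0.557 0.529] 9.4; 146 [0.561 0.527] 9.3; 
 grey [ 89. 372.] [ 29  25 247] lid fit [array([0.476, 0.845]), np.float64(0.032), np.float64(0.01)] 86 [0.511 0.859] 5.7; 106 [0.512 0.866] 5.5; 126 [0.512 0.872] 5.6; 146 [0.515 0.879] 5.6;
```

The two views agree. Lids: small (.358,.276), medium (.348,-.290), large (.646,-.121), largest (.557,.390). Pots: small (.451,-.103), medium (.447,.103), large (.629,.102). pot_largest merges with another blob, so I'll look at it from the wrist. First I square up the tool and go above lid_medium.

>>> play_rows:
  increments:
    - {"slide": [0,0,0],"angular": [0,0,8.19],"claw": 0.3}
    - {"slide": [0,0,0],"angular": [0,0,8.19],"claw": 0.3}
    - {"slide": [0,0,0],"angular": [0,0,8.19],"claw": 0.3}
    - {"slide": [24,-42,0],"angular": [0,0,0],"claw": 0.3}
    - {"slide": [24,-42,0],"angular": [0,0,0],"claw": 0.3}
    - {"slide": [24,-42,0],"angular": [0,0,0],"claw": 0.3}
    - {"slide": [24,-42,0],"angular": [0,0,0],"claw": 0.3}
    - {"slide": [24,-42,0],"angular": [0,0,0],"claw": 0.3}
  squeeze: 60

```text
time: 0.9
ee_pos: [0.3491, -0.2885, 0.25]
tcp_rot: [-180.0, 0.0, -0.0]
wrist_force: [1.1, -0.8, -0.6]
opening: 0.0556
grasp_force: 0.0
```

Run:
```python
from workcell import bot
from h import *
i=bot.camera_info("wrist"); im=bot.camera("wrist"); cv2.imwrite("pics/w1.png",im[:,:,::-1])
o=bot.get_obs(); print(o['time'],o['ee_pos'],o['tcp_rot'],o['opening'],bot.tcp_to_tips); C=-i['R'].T@i['t'];print(i,C)
for c,s,m in blobs(dark(im),200,9000): print(c.round(),s,cast(i,c,.045)[0].round(4))
s=bot.camera_info("scene")
print("pot_largest guess",cast(s,[[154,240],[154,237]],.11), "expected lid px",proj(i,[.348,-.29,.045]))
```

```text
0.95 [ 0.35169127 -0.28360672  0.25038748] [-1.79864404e+02 -6.90015077e-02  1.91087442e-01] 0.055355342179602446 0.019
{'fovy': 69.26212775660741, 'cx': 253.4566575380624, 'cy': 189.1955737120469, 'k1': -0.04316668602354719, 'R': array([[-1.18056813e-03, -9.99999303e-01,  3.22961225e-05],
       [-9.53962452e-01,  1.13590484e-03,  2.99923906e-01],
       [-2.99923734e-01,  3.23271318e-04, -9.53963128e-01]]), 't': array([-0.28791928,  0.2939782 ,  0.48610457])} [ 0.42589856 -0.28841016  0.37556405]
[254. 166.] [244 156  21  22 359] [ 0.3511 -0.289 ]
[388. 184.] [376 173  25  23 416] [ 0.3286 -0.457 ]
[279. 290.] [270 280  19  22 317] [ 0.1718 -0.3239]
pot_largest guess [[ 0.53975014 -0.35697698]
 [ 0.52959479 -0.35396348]] expected lid px [[254.82792696 168.81803823]]
```

View pics/w1.png

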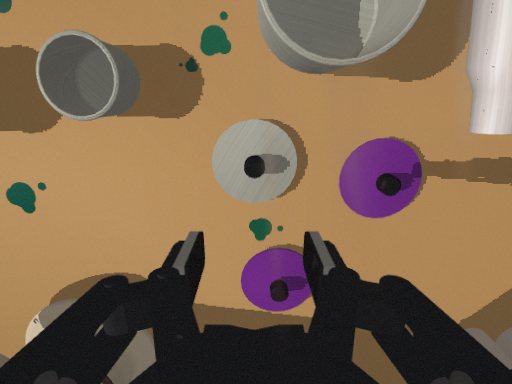

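Wrist view: steel lid knob at (254,166), between two purple look-alikes; pot_largest is at the top, around (343,0). The knob measures (.349,-.2895), right under the tool, so I descend.

>>> play_rows:
  increments:
    - {"slide": [0,0,30],"angular": [0,0,0],"claw": 0.3}
    - {"slide": [0,0,45],"angular": [0,0,0],"claw": 0.3}
    - {"slide": [0,0,45],"angular": [0,0,0],"claw": 0.3}
    - {"slide": [0,0,40],"angular": [0,0,0],"claw": 0.3}
    - {"slide": [0,0,30],"angular": [0,0,0],"claw": 0.3}
    - {"slide": [0,0,15],"angular": [0,0,0],"claw": 0.3}
    - {"slide": [0,0,0],"angular": [0,0,0],"claw": 0.3}
    - {"slide": [0,0,0],"angular": [0,0,0],"claw": 0.3}

```text
time: 1.75
ee_pos: [0.3487, -0.2902, 0.0457]
tcp_rot: [-180.0, 0.0, 0.0]
wrist_force: [-0.3, -0.9, 0.3]
opening: 0.0559
grasp_force: 0.0
```

>>> play_rows:
  increments:
    - {"slide": [0,0,0],"angular": [0,0,0],"claw": -1}
    - {"slide": [0,0,0],"angular": [0,0,0],"claw": -1}
    - {"slide": [0,0,0],"angular": [0,0,0],"claw": -1}
    - {"slide": [0,0,0],"angular": [0,0,0],"claw": -1}
    - {"slide": [0,0,0],"angular": [0,0,0],"claw": -1}
    - {"slide": [0,0,0],"angular": [0,0,0],"claw": -1}

```text
time: 2.35
ee_pos: [0.3493, -0.2907, 0.0467]
tcp_rot: [179.9, -0.1, -0.0]
wrist_force: [-1.4, 1.1, 5.9]
opening: 0.0235
grasp_force: 58.9
```

>>> play_rows:
  increments:
    - {"slide": [0,0,-10],"angular": [0,0,0],"claw": -1}
    - {"slide": [0,0,-25],"angular": [0,0,0],"claw": -1}
    - {"slide": [0,0,-40],"angular": [0,0,0],"claw": -1}
    - {"slide": [0,0,-45],"angular": [0,0,0],"claw": -1}
    - {"slide": [0,0,-40],"angular": [0,0,0],"claw": -1}
    - {"slide": [0,0,-25],"angular": [0,0,0],"claw": -1}
    - {"slide": [0,0,-10],"angular": [0,0,0],"claw": -1}
    - {"slide": [0,0,0],"angular": [0,0,0],"claw": -1}

```text
time: 3.15
ee_pos: [0.349, -0.2905, 0.2415]
tcp_rot: [179.9, -0.1, -0.0]
wrist_force: [-0.8, 0.3, -2.2]
opening: 0.0236
grasp_force: 59.2
```

Run:
```python
from workcell import bot
from h import *
i=bot.camera_info("wrist"); im=bot.camera("wrist"); cv2.imwrite("pics/w2.png",im[:,:,::-1])
o=bot.get_obs(); print(o['time'],o['ee_pos'],o['tcp_rot'],o['opening'],o['wrist_force'],o['torque'])
```

```text
3.2 [ 0.34870776 -0.2902152   0.23994196] [-1.79997300e+02  3.20708889e-03 -1.18943148e-03] 0.023726365068930087 [ 0.07670221 -0.12784933 -2.20057106] [ 0.00406463  0.04368055 -0.0233491 ]
```

View pics/w2.png

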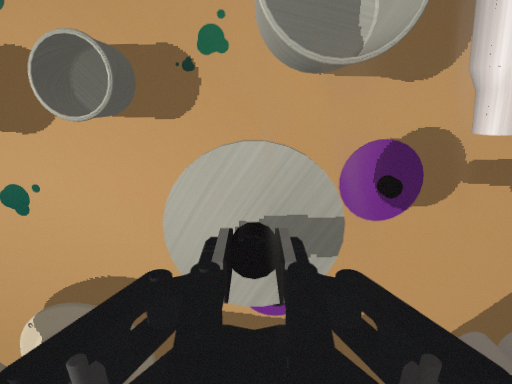

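Lid_medium is held level, with its knob centred between the pads at (254,250). Carrying it to pot_medium.

>>> play_rows:
  increments:
    - {"slide": [8,-20,0],"angular": [0,0,0],"claw": -1}
    - {"slide": [12,-40,0],"angular": [0,0,0],"claw": -1}
    - {"slide": [12,-45,0],"angular": [0,0,0],"claw": -1}
    - {"slide": [12,-47,0],"angular": [0,0,0],"claw": -1}
    - {"slide": [12,-47,0],"angular": [0,0,0],"claw": -1}
    - {"slide": [12,-47,0],"angular": [0,0,0],"claw": -1}
    - {"slide": [12,-45,0],"angular": [0,0,0],"claw": -1}
    - {"slide": [10,-40,0],"angular": [0,0,0],"claw": -1}

```text
time: 4.0
ee_pos: [0.4388, 0.0204, 0.2384]
tcp_rot: [-178.9, 0.2, 2.2]
wrist_force: [0.1, -0.5, -0.9]
opening: 0.0236
grasp_force: 59.4
```

>>> play_rows:
  increments:
    - {"slide": [8,-35,0],"angular": [0,0,0],"claw": -1}
    - {"slide": [0,-20,0],"angular": [0,0,0],"claw": -1}
    - {"slide": [0,-7,0],"angular": [0,0,0],"claw": -1}
    - {"slide": [0,0,0],"angular": [0,0,0],"claw": -1}
    - {"slide": [0,0,0],"angular": [0,0,0],"claw": -1}

```text
time: 4.5
ee_pos: [0.4467, 0.043, 0.242]
tcp_rot: [-177.5, 0.0, 4.1]
wrist_force: [-0.0, -0.4, -1.2]
opening: 0.0239
grasp_force: 59.3
```

Run:
```python
from workcell import bot
from h import *
i=bot.camera_info("wrist"); im=bot.camera("wrist"); cv2.imwrite("pics/w3.png",im[:,:,::-1])
o=bot.get_obs(); print(o['time'],o['ee_pos'],o['tcp_rot'],o['opening'],o['wrist_force'])
for n in("scene","side"): cv2.imwrite(f"pics/{n}1.png",bot.camera(n)[:,:,::-1])
```

```text
4.55 [0.44671015 0.04304879 0.24196532] [-1.77511210e+02  1.12634174e-02  4.08157066e+00] 0.02351307704763564 [ 0.888132   -0.71273631 -0.86015178]
```

View pics/w3.png

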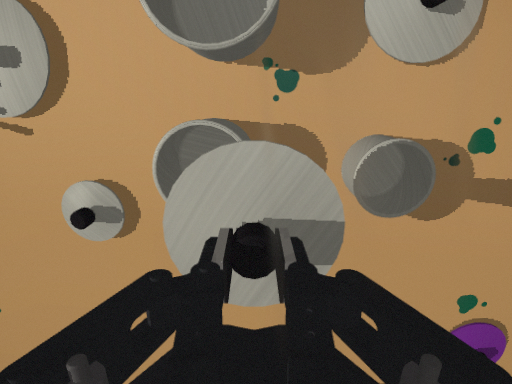

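pot_medium shows at (205,165), and the tool stopped 60 mm short and slightly tilted because of the speed clipping. I'll correct the attitude and use slower rows.

```bash
cat > go.py <<'E'
import sys
from workcell import bot
import numpy as np
from scipy.spatial.transform import Rotation as T
o=bot.get_obs(); R=T.from_euler('xyz',o['tcp_rot'],degrees=True); G=T.from_euler('x',180,degrees=True)
g=np.array([float(a) for a in sys.argv[1:4]])
print("t",round(o['time'],2),"pos",o['ee_pos'].round(4),"rot fix (tool, deg)",(R.inv()*G).as_rotvec(degrees=True).round(2),"then slide mm",(G.inv().apply(g-o['ee_pos'])*1e3).round(1))
E
python3 go.py .447 .103 .24
```

```text
t 4.65 pos [0.4468 0.0433 0.242 ] rot fix (tool, deg) [-2.49  0.1   4.1 ] then slide mm [  0.2 -59.7   2. ]
```

>>> play_rows:
  increments:
    - {"slide": [0,0,0],"angular": [-2.49,0.1,4.1],"claw": -1}
    - {"slide": [0,-15,0],"angular": [0,0,0],"claw": -1}
    - {"slide": [0,-25,0],"angular": [0,0,0],"claw": -1}
    - {"slide": [0,-15,0],"angular": [0,0,0],"claw": -1}
    - {"slide": [0,-5,0],"angular": [0,0,0],"claw": -1}
    - {"slide": [0,0,0],"angular": [0,0,0],"claw": -1}
    - {"slide": [0,0,0],"angular": [0,0,0],"claw": -1}

```text
time: 5.35
ee_pos: [0.4468, 0.045, 0.2435]
tcp_rot: [-177.5, 0.0, 4.3]
wrist_force: [0.6, 0.2, -0.4]
opening: 0.0234
grasp_force: 59.4
```

```bash
python3 go.py .447 .103 .24
cat > potview.py <<'E'
# visible rim-outer arcs of pots in wrist view: contours of grey, cast to rim height
import sys
from workcell import bot
from h import *
i=bot.camera_info("wrist"); im=bot.camera("wrist"); cv2.imwrite(sys.argv[1],im[:,:,::-1])
h,r,x,y=map(float,sys.argv[2:6])
e=cv2.Canny(cv2.GaussianBlur(im,(3,3),0),40,110)
v,u=np.nonzero(e); q=cast(i,np.c_[u,v],h); 
for rr,hh in((r,h),(r-.003,h)):
    p=q; c=np.array([x,y])
    for tol in(.012,.007,.004):
        d=np.abs(np.hypot(*(p-c).T)-rr); s=p[d<tol]; c=circ(s,rr)[0]
    ang=np.degrees(np.arctan2(*(s-c).T[::-1])); print("r",rr,"centre",c.round(4),"n",len(s),"arc bins",np.histogram(ang,12,(-180,180))[0])
E
python3 potview.py pics/w4.png .085 .053 .447 .103
```

```text
t 5.35 pos [0.4468 0.045  0.2435] rot fix (tool, deg) [-2.51  0.14  4.33] then slide mm [  0.2 -58.    3.5]
r 0.053 centre [0.4483 0.1037] n 345 arc bins [ 0  0  0  0 34 56 55 69 54 56 21  0]
r 0.049999999999999996 centre [0.4507 0.1063] n 338 arc bins [ 0  0  0  0 46 62 51 64 50 49 16  0]
```

View pics/w4.png

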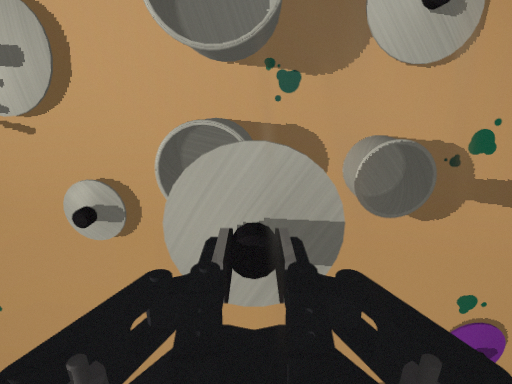

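The view is almost unchanged: the tool hardly moved. Checking the joints.

Run:
```python
from workcell import bot
o=bot.get_obs(); print(o['q'].round(2),o['qd'].round(2),o['joint_efforts'].round(1),o['wrist_force'],o['time'])
```

```text
[  4.25  -8.88  -4.19  94.74   2.51 179.94] [-0.33  0.06  0.04 -0.01  0.    0.01] [  0.2 -37.3  47.2   0.    0.2  -0. ] [-1.03141628  0.64960276 -1.94276481] 5.4
```

Joint 6 is at its 180° limit. I'll work at yaw 90° instead, where tool x is world y and tool y is world x.

>>> play_rows:
  increments:
    - {"slide": [0,0,0],"angular": [0,0,-5],"claw": -1}
    - {"slide": [0,0,0],"angular": [-2.5,0,0],"claw": -1}
    - {"slide": [0,0,0],"angular": [0,0,-8.5],"claw": -1}
    - {"slide": [0,0,0],"angular": [0,0,-8.5],"claw": -1}
    - {"slide": [0,0,0],"angular": [0,0,-8.5],"claw": -1}
    - {"slide": [0,0,0],"angular": [0,0,-8.5],"claw": -1}
    - {"slide": [0,0,0],"angular": [0,0,-8.5],"claw": -1}
    - {"slide": [0,0,0],"angular": [0,0,-8.5],"claw": -1}

```text
time: 6.2
ee_pos: [0.4468, 0.0447, 0.2435]
tcp_rot: [179.9, -0.1, 60.6]
wrist_force: [-0.3, -0.4, -0.9]
opening: 0.0235
grasp_force: 59.5
```

>>> play_rows:
  increments:
    - {"slide": [0,0,0],"angular": [0,0,-8.5],"claw": -1}
    - {"slide": [0,0,0],"angular": [0,0,-8.5],"claw": -1}
    - {"slide": [0,0,0],"angular": [0,0,-8.5],"claw": -1}
    - {"slide": [0,0,0],"angular": [0,0,-8.5],"claw": -1}
    - {"slide": [0,0,0],"angular": [0,0,0],"claw": -1}

```text
time: 6.7
ee_pos: [0.4468, 0.0447, 0.2435]
tcp_rot: [179.8, -0.0, 94.4]
wrist_force: [-0.4, -0.3, -1.5]
opening: 0.0242
grasp_force: 59.4
```

```bash
sed -i "s/G=.*/G=T.from_euler('xyz',[180,0,90],degrees=True)/" go.py; python3 go.py .447 .1035 .24
```

```text
t 6.7 pos [0.4468 0.0447 0.2435] rot fix (tool, deg) [ 0.18 -0.03  4.41] then slide mm [58.8  0.2  3.5]
```

>>> play_rows:
  increments:
    - {"slide": [0,0,0],"angular": [0.18,0,4.4],"claw": -1}
    - {"slide": [12,0,0],"angular": [0,0,0],"claw": -1}
    - {"slide": [20,1,0],"angular": [0,0,0],"claw": -1}
    - {"slide": [18,0,15],"angular": [0,0,0],"claw": -1}
    - {"slide": [9,0,30],"angular": [0,0,0],"claw": -1}
    - {"slide": [0,0,25],"angular": [0,0,0],"claw": -1}
    - {"slide": [0,0,0],"angular": [0,0,0],"claw": -1}
    - {"slide": [0,0,0],"angular": [0,0,0],"claw": -1}

```text
time: 7.5
ee_pos: [0.4478, 0.1042, 0.1741]
tcp_rot: [-180.0, -0.0, 89.9]
wrist_force: [-0.0, 0.1, -0.8]
opening: 0.0238
grasp_force: 59.4
```

```bash
python3 go.py .448 .1035 .1197;python3 potview.py pics/w5.png .085 .053 .448 .1035
```

```text
t 7.5 pos [0.4478 0.1042 0.1741] rot fix (tool, deg) [-0.02 -0.03 -0.14] then slide mm [-0.7  0.2 54.4]
r 0.053 centre [0.4478 0.1075] n 305 arc bins [ 0 20  8  8 22  0  5 50 70 70 48  4]
r 0.049999999999999996 centre [0.4477 0.1107] n 267 arc bins [ 0  9  8  9  9  0  1 48 67 67 47  2]
```

View pics/w5.png

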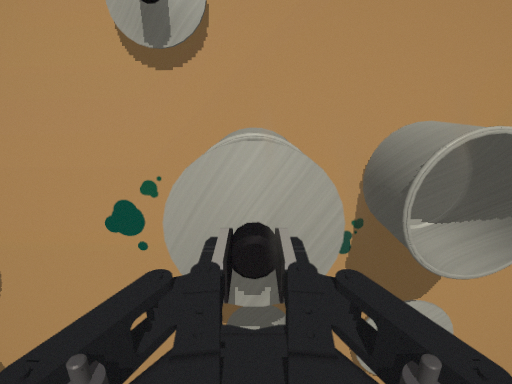

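The lid sits centred over pot_medium, whose rim shows evenly at (253,132). Lowering.

>>> play_rows:
  increments:
    - {"slide": [-0.5,0,15],"angular": [0,0,0],"claw": -1}
    - {"slide": [0,0,20],"angular": [0,0,0],"claw": -1}
    - {"slide": [0,0,10],"angular": [0,0,0],"claw": -1}
    - {"slide": [0,0,5],"angular": [0,0,0],"claw": -1}
    - {"slide": [0,0,2.5],"angular": [0,0,0],"claw": -1}
    - {"slide": [0,0,1.5],"angular": [0,0,0],"claw": -1}
    - {"slide": [0,0,0],"angular": [0,0,0],"claw": -1}

```text
time: 8.25
ee_pos: [0.4482, 0.1034, 0.1199]
tcp_rot: [180.0, -0.0, 89.9]
wrist_force: [-0.7, -0.2, -1.2]
opening: 0.0237
grasp_force: 59.5
```

>>> play_rows:
  increments:
    - {"slide": [0,0,0.7],"angular": [0,0,0],"claw": -1}
    - {"slide": [0,0,0.5],"angular": [0,0,0],"claw": -1}
    - {"slide": [0,0,0],"angular": [0,0,0],"claw": -1}
    - {"slide": [0,0,0],"angular": [0,0,0],"claw": -1}

```text
time: 8.65
ee_pos: [0.4482, 0.1035, 0.1197]
tcp_rot: [179.9, -0.1, 89.9]
wrist_force: [-2.6, -1.2, 6.4]
opening: 0.024
grasp_force: 60.3
```

Contact exactly at the seated height. Releasing, and going on to lid_small.

>>> play_rows:
  increments:
    - {"slide": [0,0,0],"angular": [0,0,0],"claw": 0.3}
    - {"slide": [0,0,0],"angular": [0,0,0],"claw": 0.3}
    - {"slide": [0,0,0],"angular": [0,0,0],"claw": 0.3}
    - {"slide": [0,0,0],"angular": [0,0,0],"claw": 0.3}
    - {"slide": [0,0,-20],"angular": [0,0,0],"claw": 0.3}
    - {"slide": [0,0,-35],"angular": [0,0,0],"claw": 0.3}
    - {"slide": [5,-3,-35],"angular": [0,0,0],"claw": 0.3}
    - {"slide": [20,-10,-15],"angular": [0,0,0],"claw": 0.3}

```text
time: 9.45
ee_pos: [0.4359, 0.1279, 0.2263]
tcp_rot: [179.8, -0.1, 89.8]
wrist_force: [1.4, 0.0, 0.2]
opening: 0.0557
grasp_force: 0.0
```

>>> play_rows:
  increments:
    - {"slide": [35,-18,0],"angular": [0,0,0],"claw": 0.3}
    - {"slide": [35,-18,0],"angular": [0,0,0],"claw": 0.3}
    - {"slide": [35,-18,0],"angular": [0,0,0],"claw": 0.3}
    - {"slide": [27,-14,0],"angular": [0,0,0],"claw": 0.3}
    - {"slide": [15,-9,0],"angular": [0,0,0],"claw": 0.3}
    - {"slide": [0,0,0],"angular": [0,0,0],"claw": 0.3}
    - {"slide": [0,0,0],"angular": [0,0,0],"claw": 0.3}

```text
time: 10.15
ee_pos: [0.3582, 0.2755, 0.2234]
tcp_rot: [-180.0, -0.0, 90.0]
wrist_force: [0.1, -0.2, 0.5]
opening: 0.0552
grasp_force: 0.0
```

```bash
python3 go.py .358 .276 .046
cat > knob.py <<'E'
import sys
from workcell import bot
from h import *
i=bot.camera_info("wrist"); im=bot.camera("wrist"); cv2.imwrite(sys.argv[1],im[:,:,::-1])
for c,s,m in blobs(dark(im),150,3000): print("knob px",c.round(),"area",s[4],cast(i,c,.043)[0].round(4))
E
python3 knob.py pics/w6.png
```

```text
t 10.15 pos [0.3582 0.2755 0.2234] rot fix (tool, deg) [-0.   -0.01 -0.05] then slide mm [  0.5  -0.2 177.4]
knob px [444.  67.] area 671 [0.5572 0.3891]
knob px [255. 172.] area 437 [0.3596 0.2768]
```

Small knob at (255,172) gives (.359,.2768), consistent. Grasping.

>>> play_rows:
  increments:
    - {"slide": [1,0.7,30],"angular": [0,0,0],"claw": 0.3}
    - {"slide": [0,0,45],"angular": [0,0,0],"claw": 0.3}
    - {"slide": [0,0,45],"angular": [0,0,0],"claw": 0.3}
    - {"slide": [0,0,35],"angular": [0,0,0],"claw": 0.3}
    - {"slide": [0,0,18],"angular": [0,0,0],"claw": 0.3}
    - {"slide": [0,0,4.5],"angular": [0,0,0],"claw": 0.3}
    - {"slide": [0,0,0],"angular": [0,0,0],"claw": 0.3}
    - {"slide": [0,0,0],"angular": [0,0,0],"claw": 0.3}

```text
time: 11.0
ee_pos: [0.3598, 0.2767, 0.0473]
tcp_rot: [179.9, -0.1, 89.8]
wrist_force: [0.2, -0.0, -0.6]
opening: 0.0556
grasp_force: 0.0
```

>>> play_rows:
  increments:
    - {"slide": [0,0,0],"angular": [0,0,0],"claw": -1}
    - {"slide": [0,0,0],"angular": [0,0,0],"claw": -1}
    - {"slide": [0,0,0],"angular": [0,0,0],"claw": -1}
    - {"slide": [0,0,0],"angular": [0,0,0],"claw": -1}
    - {"slide": [0,0,0],"angular": [0,0,0],"claw": -1}
    - {"slide": [0,0,0],"angular": [0,0,0],"claw": -1}

```text
time: 11.6
ee_pos: [0.3595, 0.277, 0.0472]
tcp_rot: [179.9, -0.1, 89.9]
wrist_force: [-0.8, -1.7, 5.7]
opening: 0.0236
grasp_force: 58.9
```

>>> play_rows:
  increments:
    - {"slide": [0,0,-10],"angular": [0,0,0],"claw": -1}
    - {"slide": [0,0,-30],"angular": [0,0,0],"claw": -1}
    - {"slide": [0,0,-40],"angular": [0,0,0],"claw": -1}
    - {"slide": [0,0,-45],"angular": [0,0,0],"claw": -1}
    - {"slide": [-5,0,-35],"angular": [0,0,0],"claw": -1}
    - {"slide": [-15,5,-20],"angular": [0,0,0],"claw": -1}
    - {"slide": [-25,6,0],"angular": [0,0,0],"claw": -1}
    - {"slide": [-35,8,0],"angular": [0,0,0],"claw": -1}

```text
time: 12.4
ee_pos: [0.378, 0.1965, 0.2274]
tcp_rot: [179.9, -0.1, 90.0]
wrist_force: [1.5, 0.3, -0.8]
opening: 0.0234
grasp_force: 59.1
```

>>> play_rows:
  increments:
    - {"slide": [-38,9,0],"angular": [0,0,0],"claw": -1}
    - {"slide": [-38,9,0],"angular": [0,0,0],"claw": -1}
    - {"slide": [-38,9,0],"angular": [0,0,0],"claw": -1}
    - {"slide": [-38,9,0],"angular": [0,0,0],"claw": -1}
    - {"slide": [-38,9,0],"angular": [0,0,0],"claw": -1}
    - {"slide": [-38,9,0],"angular": [0,0,0],"claw": -1}
    - {"slide": [-38,9,0],"angular": [0,0,0],"claw": -1}
    - {"slide": [-30,8,0],"angular": [0,0,0],"claw": -1}

```text
time: 13.2
ee_pos: [0.4483, -0.1017, 0.2266]
tcp_rot: [180.0, -0.0, 89.8]
wrist_force: [0.8, 0.3, -1.2]
opening: 0.0236
grasp_force: 59.1
```

```bash
python3 go.py .451 -.1035 .17
```

```text
t 13.2 pos [ 0.4483 -0.1017  0.2266] rot fix (tool, deg) [ 0.04 -0.02 -0.16] then slide mm [-1.8  2.7 56.6]
```

>>> play_rows:
  increments:
    - {"slide": [-3,2,15],"angular": [0,0,0],"claw": -1}
    - {"slide": [0,0,25],"angular": [0,0,0],"claw": -1}
    - {"slide": [0,0,25],"angular": [0,0,0],"claw": -1}
    - {"slide": [0,0,15],"angular": [0,0,0],"claw": -1}
    - {"slide": [0,0,0],"angular": [0,0,0],"claw": -1}
    - {"slide": [0,0,0],"angular": [0,0,0],"claw": -1}

```text
time: 13.8
ee_pos: [0.4503, -0.1023, 0.1465]
tcp_rot: [180.0, -0.0, 89.9]
wrist_force: [-0.0, 1.1, -0.8]
opening: 0.0235
grasp_force: 59.1
```

```bash
python3 go.py .451 -.1035 .1052
python3 - <<'E'
from workcell import bot
from h import *
i=bot.camera_info("wrist"); im=bot.camera("wrist"); cv2.imwrite("pics/w7.png",im[:,:,::-1])
s=bot.camera("scene"); cv2.imwrite("pics/s7.png",cv2.resize(s[100:300,80:420],None,fx=2.3,fy=2.3)[:,:,::-1])
E
```

```text
t 13.8 pos [ 0.4503 -0.1023  0.1465] rot fix (tool, deg) [ 0.02 -0.03 -0.08] then slide mm [-1.2  0.7 41.3]
```

View pics/s7.png

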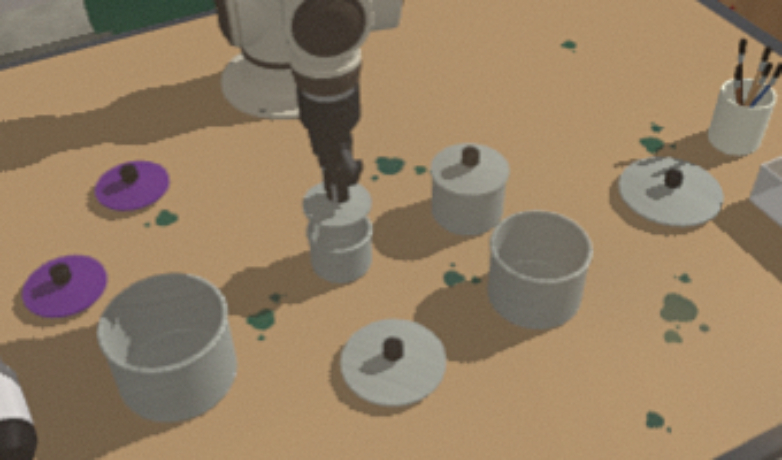

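pot_medium is lidded properly (470,170) and lid_small hangs over pot_small (338,205). Lowering it; pot_largest is now an isolated blob, so I measure it too.

>>> play_rows:
  increments:
    - {"slide": [-1,0.7,10],"angular": [0,0,0],"claw": -1}
    - {"slide": [0,0,15],"angular": [0,0,0],"claw": -1}
    - {"slide": [0,0,8],"angular": [0,0,0],"claw": -1}
    - {"slide": [0,0,4.5],"angular": [0,0,0],"claw": -1}
    - {"slide": [0,0,2.5],"angular": [0,0,0],"claw": -1}
    - {"slide": [0,0,1.2],"angular": [0,0,0],"claw": -1}
    - {"slide": [0,0,1],"angular": [0,0,0],"claw": -1}
    - {"slide": [0,0,0],"angular": [0,0,0],"claw": -1}

```text
time: 14.7
ee_pos: [0.4511, -0.1036, 0.1052]
tcp_rot: [179.9, -0.0, 89.9]
wrist_force: [-4.8, 1.5, 11.9]
opening: 0.0238
grasp_force: 60.4
```

```bash
cat > farfit.py <<'E'
from workcell import bot
from h import *
i=bot.camera_info("scene"); im=bot.camera("scene"); cv2.imwrite("pics/s8.png",im[:,:,::-1]); C=-i['R'].T@i['t']
for c,s,m in blobs(cv2.morphologyEx(grey(im),cv2.MORPH_OPEN,np.ones((3,3))),500,5000):
    if not 100<c[0]<390: continue
    k=max(cv2.findContours(m,0,1)[0],key=len)[:,0,:].astype(float); print(c.round(),s[2:],end=" ")
    for h,r in((.07,.043),(.085,.053),(.1,.063),(.11,.073)):
        q=cast(i,k,h); v=q.mean(0)-C[:2]; v/=np.hypot(*v); t=(q-q.mean(0))@v
        a=circ(q[t>np.median(t)+.01],r); print(int(r*2e3),a[0].round(4),(a[2]*1e3).round(1),end="; ")
    print()
E
python3 farfit.py
```

```text
[303. 204.] [  71   81 3010] 86 [0.4462 0.1211] 31.9; 106 [0.4607 0.1017] 24.4; 126 [0.4811 0.0929] 19.2; 146 [0.4998 0.0903] 17.1; 
[371. 183.] [  45   31 1037] 86 [0.578  0.3656] 10.0; 106 [0.5978 0.3438] 5.2; 126 [0.6173 0.3206] 1.6; 146 [0.633  0.3013] 1.9; 
[227. 206.] [ 29  33 788] 86 [ 0.4553 -0.1102] 9.7; 106 [ 0.4814 -0.1171] 8.7; 126 [ 0.5065 -0.1282] 8.4; 146 [ 0.4019 -0.0768] 9.1; 
[153. 250.] [  61   65 3060] 86 [ 0.4613 -0.3593] 22.0; 106 [ 0.4856 -0.3615] 13.7; 126 [ 0.5107 -0.3635] 6.7; 146 [ 0.5316 -0.3645] 1.2; 
[251. 257.] [  46   38 1338] 86 [ 0.6629 -0.1289] 7.0; 106 [ 0.6837 -0.1391] 2.7; 126 [ 0.7058 -0.1498] 1.0; 146 [ 0.7235 -0.1583] 2.9;
```

Contact at seated height. pot_largest ≈ (.532,-.3645). Releasing and moving above lid_large.

>>> play_rows:
  increments:
    - {"slide": [0,0,0],"angular": [0,0,0],"claw": 0.3}
    - {"slide": [0,0,0],"angular": [0,0,0],"claw": 0.3}
    - {"slide": [0,0,0],"angular": [0,0,0],"claw": 0.3}
    - {"slide": [0,0,0],"angular": [0,0,0],"claw": 0.3}
    - {"slide": [0,0,-20],"angular": [0,0,0],"claw": 0.3}
    - {"slide": [0,0,-35],"angular": [0,0,0],"claw": 0.3}
    - {"slide": [0,10,-35],"angular": [0,0,0],"claw": 0.3}
    - {"slide": [-3,25,-25],"angular": [0,0,0],"claw": 0.3}

```text
time: 15.55
ee_pos: [0.4858, -0.1067, 0.2214]
tcp_rot: [179.9, -0.0, 89.9]
wrist_force: [1.5, -0.4, 1.2]
opening: 0.0556
grasp_force: 0.0
```

>>> play_rows:
  increments:
    - {"slide": [-3,35,0],"angular": [0,0,0],"claw": 0.3}
    - {"slide": [-3,35,0],"angular": [0,0,0],"claw": 0.3}
    - {"slide": [-3,35,0],"angular": [0,0,0],"claw": 0.3}
    - {"slide": [-3,30,0],"angular": [0,0,0],"claw": 0.3}
    - {"slide": [-3,18,0],"angular": [0,0,0],"claw": 0.3}
    - {"slide": [0,7,0],"angular": [0,0,0],"claw": 0.3}
    - {"slide": [0,0,0],"angular": [0,0,0],"claw": 0.3}
    - {"slide": [0,0,0],"angular": [0,0,0],"claw": 0.3}

```text
time: 16.35
ee_pos: [0.6453, -0.1219, 0.2186]
tcp_rot: [-180.0, -0.0, 89.9]
wrist_force: [-0.4, 0.1, -0.3]
opening: 0.0552
grasp_force: 0.0
```

```bash
python3 go.py .646 -.1215 .047; python3 knob.py pics/w8.png
```

```text
t 16.35 pos [ 0.6453 -0.1219  0.2186] rot fix (tool, deg) [-0.03 -0.04 -0.11] then slide mm [  0.4   0.7 171.6]
knob px [ 46. 171.] area 867 [ 0.4085 -0.1172]
knob px [255. 173.] area 450 [ 0.647  -0.1204]
```

View pics/w8.png

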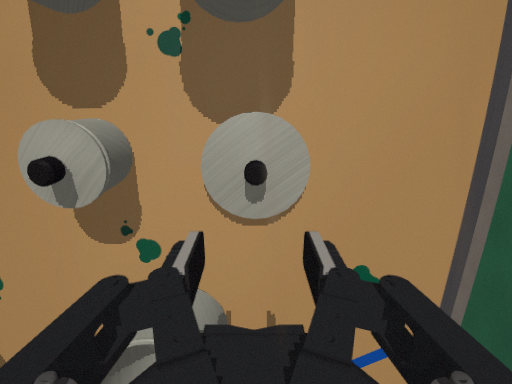

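Lid_small is seated level on pot_small at (65,165). The lid_large knob at (255,173) gives (.647,-.1204). Grasping.

>>> play_rows:
  increments:
    - {"slide": [1,1.2,30],"angular": [0,0,0],"claw": 0.3}
    - {"slide": [0,0,45],"angular": [0,0,0],"claw": 0.3}
    - {"slide": [0,0,45],"angular": [0,0,0],"claw": 0.3}
    - {"slide": [0,0,32],"angular": [0,0,0],"claw": 0.3}
    - {"slide": [0,0,15],"angular": [0,0,0],"claw": 0.3}
    - {"slide": [0,0,4.5],"angular": [0,0,0],"claw": 0.3}
    - {"slide": [0,0,0],"angular": [0,0,0],"claw": 0.3}
    - {"slide": [0,0,0],"angular": [0,0,0],"claw": 0.3}

```text
time: 17.2
ee_pos: [0.6481, -0.1212, 0.0494]
tcp_rot: [179.8, -0.0, 89.9]
wrist_force: [0.2, -0.5, -0.1]
opening: 0.0554
grasp_force: 0.0
```

>>> play_rows:
  increments:
    - {"slide": [0,0,0],"angular": [0,0,0],"claw": -1}
    - {"slide": [0,0,0],"angular": [0,0,0],"claw": -1}
    - {"slide": [0,0,0],"angular": [0,0,0],"claw": -1}
    - {"slide": [0,0,0],"angular": [0,0,0],"claw": -1}
    - {"slide": [0,0,0],"angular": [0,0,0],"claw": -1}
    - {"slide": [0,0,0],"angular": [0,0,0],"claw": -1}

```text
time: 17.8
ee_pos: [0.6478, -0.1211, 0.0485]
tcp_rot: [179.9, -0.0, 89.9]
wrist_force: [-0.5, -0.5, 5.7]
opening: 0.0239
grasp_force: 59.0
```

>>> play_rows:
  increments:
    - {"slide": [0,0,-10],"angular": [0,0,0],"claw": -1}
    - {"slide": [0,0,-30],"angular": [0,0,0],"claw": -1}
    - {"slide": [0,0,-45],"angular": [0,0,0],"claw": -1}
    - {"slide": [0,0,-45],"angular": [0,0,0],"claw": -1}
    - {"slide": [5,0,-35],"angular": [0,0,0],"claw": -1}
    - {"slide": [20,-3,-20],"angular": [0,0,0],"claw": -1}
    - {"slide": [35,-4,0],"angular": [0,0,0],"claw": -1}
    - {"slide": [38,-4,0],"angular": [0,0,0],"claw": -1}

```text
time: 18.6
ee_pos: [0.6363, -0.0227, 0.2334]
tcp_rot: [179.9, -0.0, 89.8]
wrist_force: [0.4, 0.7, -2.6]
opening: 0.0237
grasp_force: 59.4
```

>>> play_rows:
  increments:
    - {"slide": [20,-4,0],"angular": [0,0,0],"claw": -1}
    - {"slide": [5,-3,0],"angular": [0,0,0],"claw": -1}
    - {"slide": [0,0,0],"angular": [0,0,0],"claw": -1}
    - {"slide": [0,0,0],"angular": [0,0,0],"claw": -1}

```text
time: 19.0
ee_pos: [0.6294, 0.0013, 0.2322]
tcp_rot: [180.0, -0.0, 89.9]
wrist_force: [-0.2, -0.9, -1.7]
opening: 0.0233
grasp_force: 59.4
```

```bash
python3 go.py .629 .102 .19;python3 potview.py pics/w9.png .1 .063 .629 .102
```

```text
t 19.0 pos [0.6294 0.0013 0.2322] rot fix (tool, deg) [ 0.   -0.01 -0.13] then slide mm [100.7  -0.4  42.2]
r 0.063 centre [0.6297 0.1008] n 760 arc bins [ 83  71   0   0  77  85  85 112  24  27 115  81]
r 0.06 centre [0.6299 0.1032] n 543 arc bins [ 48  45   0   0  49  46  52 107  21  22 104  49]
```

View pics/w9.png

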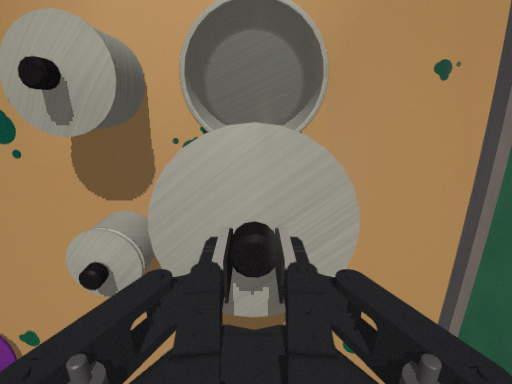

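pot_large's rim is fully visible around (254,68), at (.6295,.1015). Lid_large hangs level. Placing it.

>>> play_rows:
  increments:
    - {"slide": [15,0,0],"angular": [0,0,0],"claw": -1}
    - {"slide": [32,0,0],"angular": [0,0,0],"claw": -1}
    - {"slide": [32,0,0],"angular": [0,0,0],"claw": -1}
    - {"slide": [17,0,15],"angular": [0,0,0],"claw": -1}
    - {"slide": [4,0,30],"angular": [0,0,0],"claw": -1}
    - {"slide": [0,0,25],"angular": [0,0,0],"claw": -1}
    - {"slide": [0,0,0],"angular": [0,0,0],"claw": -1}
    - {"slide": [0,0,0],"angular": [0,0,0],"claw": -1}

```text
time: 19.85
ee_pos: [0.6293, 0.1017, 0.1619]
tcp_rot: [-179.9, -0.0, 89.9]
wrist_force: [0.9, -0.1, -1.1]
opening: 0.0241
grasp_force: 59.4
```

```bash
python3 go.py .6295 .1015 .1365
```

```text
t 19.85 pos [0.6293 0.1017 0.1619] rot fix (tool, deg) [-0.07 -0.02 -0.14] then slide mm [-0.2  0.2 25.4]
```

>>> play_rows:
  increments:
    - {"slide": [0,0,8],"angular": [0,0,0],"claw": -1}
    - {"slide": [0,0,8],"angular": [0,0,0],"claw": -1}
    - {"slide": [0,0,4.5],"angular": [0,0,0],"claw": -1}
    - {"slide": [0,0,2.5],"angular": [0,0,0],"claw": -1}
    - {"slide": [0,0,1.5],"angular": [0,0,0],"claw": -1}
    - {"slide": [0,0,1],"angular": [0,0,0],"claw": -1}
    - {"slide": [0,0,0.7],"angular": [0,0,0],"claw": -1}
    - {"slide": [0,0,0],"angular": [0,0,0],"claw": -1}

```text
time: 20.65
ee_pos: [0.6296, 0.1021, 0.1366]
tcp_rot: [180.0, -0.0, 89.9]
wrist_force: [-1.3, -0.6, 2.3]
opening: 0.0234
grasp_force: 59.8
```

Contact at seated height. Releasing and checking the brush clearance before going to lid_largest.

>>> play_rows:
  increments:
    - {"slide": [0,0,0],"angular": [0,0,0],"claw": 0.3}
    - {"slide": [0,0,0],"angular": [0,0,0],"claw": 0.3}
    - {"slide": [0,0,0],"angular": [0,0,0],"claw": 0.3}
    - {"slide": [0,0,0],"angular": [0,0,0],"claw": 0.3}
    - {"slide": [0,0,-20],"angular": [0,0,0],"claw": 0.3}
    - {"slide": [0,0,-35],"angular": [0,0,0],"claw": 0.3}
    - {"slide": [0,0,-30],"angular": [0,0,0],"claw": 0.3}
    - {"slide": [10,-3,-10],"angular": [0,0,0],"claw": 0.3}

```text
time: 21.45
ee_pos: [0.6274, 0.1115, 0.2345]
tcp_rot: [179.7, -0.1, 89.8]
wrist_force: [0.9, 0.4, 1.0]
opening: 0.0556
grasp_force: 0.0
```

```bash
python3 go.py .557 .3895 .22
python3 - <<'E'
from workcell import bot
from h import *
s=bot.camera_info("scene"); d=bot.camera_info("side")
print(cast(s,[[401,122],[404,122],[418,127]],.17), cast(d,[[126,265],[140,272],[121,279]],.17), "jar", cast(s,[[402,140]],.095))
E
```

```text
t 21.45 pos [0.6274 0.1115 0.2345] rot fix (tool, deg) [ 0.26 -0.06 -0.18] then slide mm [278.  -70.4  14.5]
[[0.48253505 0.5429014 ]
 [0.48735827 0.55176357]
 [0.53218245 0.57107093]] [[0.53198266 0.55306401]
 [0.48083863 0.54854535]
 [0.51043785 0.59634786]] jar [[0.49363604 0.56218333]]
```

Brush tips are at y ≥ .54, so it is clear. Moving over.

>>> play_rows:
  increments:
    - {"slide": [28,-8,0],"angular": [0,0,0],"claw": 0.3}
    - {"slide": [40,-10,0],"angular": [0,0,0],"claw": 0.3}
    - {"slide": [42,-10,0],"angular": [0,0,0],"claw": 0.3}
    - {"slide": [42,-10,0],"angular": [0,0,0],"claw": 0.3}
    - {"slide": [42,-10,0],"angular": [0,0,0],"claw": 0.3}
    - {"slide": [40,-10,0],"angular": [0,0,0],"claw": 0.3}
    - {"slide": [28,-8,0],"angular": [0,0,0],"claw": 0.3}
    - {"slide": [10,-3,0],"angular": [0,0,0],"claw": 0.3}

```text
time: 22.25
ee_pos: [0.5565, 0.3872, 0.2298]
tcp_rot: [-179.9, -0.0, 90.1]
wrist_force: [0.4, -0.2, 0.1]
opening: 0.0553
grasp_force: 0.0
```

>>> play_rows:
  increments:
    - {"slide": [5,0,0],"angular": [0,0,0],"claw": 0.3}
    - {"slide": [0,0,0],"angular": [0,0,0],"claw": 0.3}
    - {"slide": [0,0,0],"angular": [0,0,0],"claw": 0.3}

```text
time: 22.55
ee_pos: [0.5586, 0.3881, 0.231]
tcp_rot: [-180.0, -0.0, 89.8]
wrist_force: [-0.2, -0.8, 0.6]
opening: 0.0557
grasp_force: 0.0
```

```bash
python3 go.py .557 .3895 .047; python3 knob.py pics/w10.png
```

```text
t 22.55 pos [0.5586 0.3881 0.231 ] rot fix (tool, deg) [-0.01 -0.01 -0.17] then slide mm [  1.4  -1.6 184. ]
knob px [254. 169.] area 421 [0.5598 0.3903]
```

>>> play_rows:
  increments:
    - {"slide": [1.5,0,30],"angular": [0,0,0],"claw": 0.3}
    - {"slide": [0,0,45],"angular": [0,0,0],"claw": 0.3}
    - {"slide": [0,0,45],"angular": [0,0,0],"claw": 0.3}
    - {"slide": [0,0,40],"angular": [0,0,0],"claw": 0.3}
    - {"slide": [0,0,18],"angular": [0,0,0],"claw": 0.3}
    - {"slide": [0,0,5.5],"angular": [0,0,0],"claw": 0.3}
    - {"slide": [0,0,0],"angular": [0,0,0],"claw": 0.3}
    - {"slide": [0,0,0],"angular": [0,0,0],"claw": 0.3}

```text
time: 23.4
ee_pos: [0.559, 0.3908, 0.0495]
tcp_rot: [179.9, -0.1, 89.9]
wrist_force: [-0.1, -0.2, 0.6]
opening: 0.0555
grasp_force: 0.0
```

>>> play_rows:
  increments:
    - {"slide": [0,0,0],"angular": [0,0,0],"claw": -1}
    - {"slide": [0,0,0],"angular": [0,0,0],"claw": -1}
    - {"slide": [0,0,0],"angular": [0,0,0],"claw": -1}
    - {"slide": [0,0,0],"angular": [0,0,0],"claw": -1}
    - {"slide": [0,0,0],"angular": [0,0,0],"claw": -1}
    - {"slide": [0,0,0],"angular": [0,0,0],"claw": -1}

```text
time: 24.0
ee_pos: [0.5587, 0.3911, 0.0493]
tcp_rot: [179.9, -0.1, 89.9]
wrist_force: [-1.4, -1.2, 6.2]
opening: 0.0233
grasp_force: 59.0
```

Gripped. With the arm out of the way, I refit pot_largest from scene and side.

>>> play_rows:
  increments:
    - {"slide": [0,0,-10],"angular": [0,0,0],"claw": -1}
    - {"slide": [0,0,-30],"angular": [0,0,0],"claw": -1}
    - {"slide": [0,0,-40],"angular": [0,0,0],"claw": -1}
    - {"slide": [0,0,-45],"angular": [0,0,0],"claw": -1}
    - {"slide": [0,0,-42],"angular": [0,0,0],"claw": -1}
    - {"slide": [-8,0,-30],"angular": [0,0,0],"claw": -1}
    - {"slide": [-22,0,-13],"angular": [0,0,0],"claw": -1}
    - {"slide": [-32,0,0],"angular": [0,0,0],"claw": -1}

```text
time: 24.8
ee_pos: [0.5581, 0.3285, 0.2594]
tcp_rot: [179.9, -0.1, 90.0]
wrist_force: [-0.2, 0.0, -1.7]
opening: 0.0234
grasp_force: 59.4
```

Run:
```python
from workcell import bot
from h import *
print(bot.get_obs()['ee_pos'])
for n in("scene","side"):
    i=bot.camera_info(n); im=bot.camera(n); cv2.imwrite(f"pics/{n}9.png",im[:,:,::-1]); C=-i['R'].T@i['t']
    u=proj(i,[.53,-.364,.06])[0]
    for c,s,m in blobs(cv2.morphologyEx(grey(im),cv2.MORPH_OPEN,np.ones((3,3))),500,6000):
        if np.hypot(*(c-u))>40: continue
        k=max(cv2.findContours(m,0,1)[0],key=len)[:,0,:].astype(float)
        q=cast(i,k,.11); v=q.mean(0)-C[:2]; v/=np.hypot(*v); t=(q-q.mean(0))@v
        a=circ(q[t>np.median(t)+.01],.073); print(n,c.round(),s[2:],a[0].round(4),(a[2]*1e3).round(1))
```

```text
[0.55814715 0.32853022 0.25938854]
scene [153. 250.] [  61   65 3052] [ 0.531  -0.3658] 0.9
```

>>> play_rows:
  increments:
    - {"slide": [-38,-1,0],"angular": [0,0,0],"claw": -1}
    - {"slide": [-42,-1,0],"angular": [0,0,0],"claw": -1}
    - {"slide": [-42,-1,0],"angular": [0,0,0],"claw": -1}
    - {"slide": [-42,-1,0],"angular": [0,0,0],"claw": -1}
    - {"slide": [-42,-1,0],"angular": [0,0,0],"claw": -1}
    - {"slide": [-42,-2,0],"angular": [0,0,0],"claw": -1}
    - {"slide": [-42,-2,0],"angular": [0,0,0],"claw": -1}
    - {"slide": [-42,-2,0],"angular": [0,0,0],"claw": -1}

```text
time: 25.7
ee_pos: [0.5453, -0.0053, 0.2565]
tcp_rot: [-179.9, -0.0, 89.9]
wrist_force: [0.3, -0.1, -3.3]
opening: 0.0234
grasp_force: 59.6
```

>>> play_rows:
  increments:
    - {"slide": [-42,-2,0],"angular": [0,0,0],"claw": -1}
    - {"slide": [-42,-2,0],"angular": [0,0,0],"claw": -1}
    - {"slide": [-42,-2,0],"angular": [0,0,0],"claw": -1}
    - {"slide": [-42,-2,0],"angular": [0,0,0],"claw": -1}
    - {"slide": [-42,-2,0],"angular": [0,0,0],"claw": -1}
    - {"slide": [-42,-2,0],"angular": [0,0,0],"claw": -1}
    - {"slide": [-40,-2,0],"angular": [0,0,0],"claw": -1}
    - {"slide": [-30,-1,0],"angular": [0,0,0],"claw": -1}

```text
time: 26.5
ee_pos: [0.5294, -0.3278, 0.256]
tcp_rot: [-179.9, -0.1, 89.8]
wrist_force: [0.8, 1.3, -2.0]
opening: 0.0236
grasp_force: 59.6
```

```bash
python3 go.py .531 -.365 .18
```

```text
t 26.5 pos [ 0.5294 -0.3278  0.256 ] rot fix (tool, deg) [-0.1  -0.07 -0.2 ] then slide mm [-37.2   1.6  76. ]
```

>>> play_rows:
  increments:
    - {"slide": [-20,0,0],"angular": [0,0,0],"claw": -1}
    - {"slide": [-14,0,10],"angular": [0,0,0],"claw": -1}
    - {"slide": [0,0,25],"angular": [0,0,0],"claw": -1}
    - {"slide": [0,0,25],"angular": [0,0,0],"claw": -1}
    - {"slide": [0,0,14],"angular": [0,0,0],"claw": -1}
    - {"slide": [0,0,0],"angular": [0,0,0],"claw": -1}
    - {"slide": [0,0,0],"angular": [0,0,0],"claw": -1}

```text
time: 27.2
ee_pos: [0.5303, -0.3589, 0.1829]
tcp_rot: [-180.0, -0.1, 89.9]
wrist_force: [0.3, 0.2, -2.0]
opening: 0.0235
grasp_force: 59.6
```

```bash
python3 go.py .531 -.365 .1473
python3 - <<'E'
from workcell import bot
from h import *
w=bot.camera("wrist"); s=bot.camera("scene")[170:320,60:260]; s=cv2.resize(s,(512,384)); cv2.imwrite("pics/c11.png",cv2.resize(np.hstack([w,s]),(800,300))[:,:,::-1])
E
```

```text
t 27.2 pos [ 0.5303 -0.3589  0.1829] rot fix (tool, deg) [-0.05 -0.06 -0.09] then slide mm [-6.1  0.7 35.6]
```

View pics/c11.png

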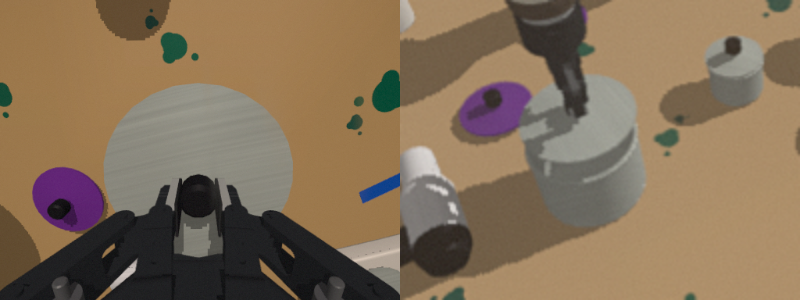

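Lid_largest hovers level just above pot_largest and needs 6 mm toward -y. Correcting and lowering.

>>> play_rows:
  increments:
    - {"slide": [-6,0.7,8],"angular": [0,0,0],"claw": -1}
    - {"slide": [0,0,12],"angular": [0,0,0],"claw": -1}
    - {"slide": [0,0,8],"angular": [0,0,0],"claw": -1}
    - {"slide": [0,0,3.5],"angular": [0,0,0],"claw": -1}
    - {"slide": [0,0,2],"angular": [0,0,0],"claw": -1}
    - {"slide": [0,0,1.5],"angular": [0,0,0],"claw": -1}
    - {"slide": [0,0,1],"angular": [0,0,0],"claw": -1}
    - {"slide": [0,0,0],"angular": [0,0,0],"claw": -1}

```text
time: 28.1
ee_pos: [0.5316, -0.3651, 0.1475]
tcp_rot: [180.0, -0.0, 89.9]
wrist_force: [0.4, 3.4, -1.1]
opening: 0.0235
grasp_force: 59.7
```

>>> play_rows:
  increments:
    - {"slide": [0,0,0.6],"angular": [0,0,0],"claw": -1}
    - {"slide": [0,0,0.4],"angular": [0,0,0],"claw": -1}
    - {"slide": [0,0,0],"angular": [0,0,0],"claw": -1}
    - {"slide": [0,0,0],"angular": [0,0,0],"claw": -1}

```text
time: 28.5
ee_pos: [0.5316, -0.365, 0.1473]
tcp_rot: [179.9, -0.0, 89.9]
wrist_force: [-0.5, 5.0, 6.6]
opening: 0.0234
grasp_force: 60.5
```

Seated height reached with contact. Releasing and retreating.

>>> play_rows:
  increments:
    - {"slide": [0,0,0],"angular": [0,0,0],"claw": 0.3}
    - {"slide": [0,0,0],"angular": [0,0,0],"claw": 0.3}
    - {"slide": [0,0,0],"angular": [0,0,0],"claw": 0.3}
    - {"slide": [0,0,0],"angular": [0,0,0],"claw": 0.3}
    - {"slide": [0,0,-20],"angular": [0,0,0],"claw": 0.3}
    - {"slide": [0,0,-35],"angular": [0,0,0],"claw": 0.3}
    - {"slide": [0,0,-40],"angular": [0,0,0],"claw": 0.3}
    - {"slide": [0,-20,-20],"angular": [0,0,0],"claw": 0.3}

```text
time: 29.3
ee_pos: [0.5127, -0.3654, 0.2638]
tcp_rot: [179.9, 0.1, 90.0]
wrist_force: [-0.0, -0.8, 0.2]
opening: 0.0557
grasp_force: 0.0
```

>>> play_rows:
  increments:
    - {"slide": [0,-35,0],"angular": [0,0,0],"claw": 0.3}
    - {"slide": [0,-35,0],"angular": [0,0,0],"claw": 0.3}
    - {"slide": [0,-35,0],"angular": [0,0,0],"claw": 0.3}
    - {"slide": [0,-30,0],"angular": [0,0,0],"claw": 0.3}
    - {"slide": [0,0,0],"angular": [0,0,0],"claw": 0.3}
    - {"slide": [0,0,0],"angular": [0,0,0],"claw": 0.3}

```text
time: 29.9
ee_pos: [0.376, -0.3653, 0.2616]
tcp_rot: [180.0, 0.0, 89.8]
wrist_force: [0.2, -0.5, -0.7]
opening: 0.0554
grasp_force: 0.0
```

Run:
```python
from workcell import bot
from h import *
im=bot.camera("scene"); i=bot.camera_info("scene"); cv2.imwrite("pics/s12.png",cv2.resize(im[100:310,50:420],None,fx=2.1,fy=2.1,interpolation=cv2.INTER_CUBIC)[:,:,::-1])
o=bot.get_obs(); print(o['time'],o['ee_pos'])
P=[(.451,-.1035,.07),(.4475,.1035,.085),(.6295,.1015,.1),(.531,-.365,.11)]
for c,s,m in blobs(dark(im),8,100):
    for x,y,h in P:
        q=cast(i,c,h-.012+.038)[0]
        if np.hypot(*(q-[x,y]))<.02: print("pot",h,"knob",q.round(4),"pot",x,y)
```

```text
29.95 [ 0.37657047 -0.36522941  0.2613108 ]
pot 0.07 knob [ 0.4452 -0.1101] pot 0.451 -0.1035
pot 0.07 knob [ 0.4576 -0.1034] pot 0.451 -0.1035
pot 0.11 knob [ 0.5318 -0.3672] pot 0.531 -0.365
```

View pics/s12.png

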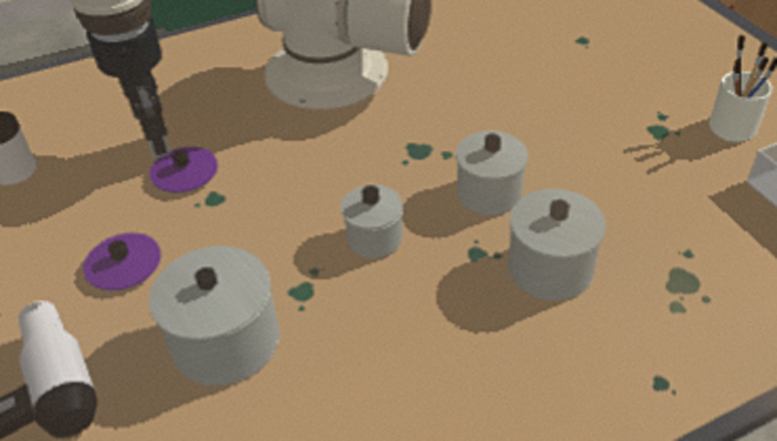

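All four lids sit level on their own pots, with knobs at (371,195), (492,143), (559,210) and (206,279). The arm is clear, so I hand in.

```bash
python3 -c "
from workcell import bot
print(bot.job_done())"
```

```text
the job is handed in; nothing more can be done
None
```

All four lids are on the pots of their own size, and the job was handed in at about 30 s of the 122 s. Each lid met its pot's rim within 0.2 mm of the predicted seated height, and the final scene picture shows all four level. No verdict came back after hand-in.

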